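# Zero the profile gauge

## Task

The profile gauge on the table still holds the last shape it copied; zero it for the next copy. With the fingertips, work along its front edge from one end of the row to the other, pressing the tines back until the front end of every one is flush with the housing's front edge. Press gently: the gauge stays lying where it is, neither picked up nor shoved out of place, and the things beside it stay put.

Things in the scene. Friction and masses are not known exactly. Their poses are not given: they have to be found in the camera images.
- gauge: Profile (contour) gauge, a loose tool of about 0.9 kg lying flat: dark steel housing 158 mm long (own y), 46 deep (own x), 22 high, and a row of 18 pale plastic tines running through it along x. Origin: centre of the underside; z up, +y to the left end. Its front looks to the robot, turned up to 30 degrees. It slides on the table at 4 to 8 N.
- edge_left (a point): Point on the housing's front edge at the left (+y) end of the row of tines, 10 mm above the table. The front face is the flat upright plane x = -23 mm of the gauge; it runs the full length below the tines (0 to 6 mm above the table) and above them (14 to 22 mm).
- edge_right (a point): The same at the right (-y) end of the row, 108 mm from edge_left; the row of tines fills the space between the two.
- tine_01_bar (a joint): Tine 1 of 18, the leftmost, at y = +51 mm in the gauge's frame. Each is a bar 5.4 mm wide, 105 long, 6 to 14 mm above the table, sliding along the gauge's x with 0.35 N of friction, no spring. Value: how far its front end stands out of the housing's front face, in m: 0 flush, positive out to the front; range -0.050 to 0.045. Behind the housing the tines stick out 20 to 60 mm.
- tine_02_bar (a joint): Tine 2, at y = +45 mm in the gauge's frame; same measure as tine 1.
- tine_03_bar (a joint): Tine 3, at y = +39 mm in the gauge's frame; same measure as tine 1.
- tine_04_bar (a joint): Tine 4, at y = +33 mm in the gauge's frame; same measure as tine 1.
- tine_05_bar (a joint): Tine 5, at y = +27 mm in the gauge's frame; same measure as tine 1.
- tine_06_bar (a joint): Tine 6, at y = +21 mm in the gauge's frame; same measure as tine 1.
- tine_07_bar (a joint): Tine 7, at y = +15 mm in the gauge's frame; same measure as tine 1.
- tine_08_bar (a joint): Tine 8, at y = +9 mm in the gauge's frame; same measure as tine 1.
- tine_09_bar (a joint): Tine 9, at y = +3 mm in the gauge's frame; same measure as tine 1.
- tine_10_bar (a joint): Tine 10, at y = -3 mm in the gauge's frame; same measure as tine 1.
- tine_11_bar (a joint): Tine 11, at y = -9 mm in the gauge's frame; same measure as tine 1.
- tine_12_bar (a joint): Tine 12, at y = -15 mm in the gauge's frame; same measure as tine 1.
- tine_13_bar (a joint): Tine 13, at y = -21 mm in the gauge's frame; same measure as tine 1.
- tine_14_bar (a joint): Tine 14, at y = -27 mm in the gauge's frame; same measure as tine 1.
- tine_15_bar (a joint): Tine 15, at y = -33 mm in the gauge's frame; same measure as tine 1.
- tine_16_bar (a joint): Tine 16, at y = -39 mm in the gauge's frame; same measure as tine 1.
- tine_17_bar (a joint): Tine 17, at y = -45 mm in the gauge's frame; same measure as tine 1.
- tine_18_bar (a joint): Tine 18, at y = -51 mm in the gauge's frame; same measure as tine 1.
- turned_egg: Plain turned wooden egg, 43 mm across, 57 mm high, standing on its flat foot left of the gauge. Origin: centre of the foot. Bystander.
- knob_stamp: Hand stamp with a turned beech handle, base 35 x 43 mm, 74 mm high, standing to the left behind the gauge. Origin: centre of its underside. Bystander.
- lidded_jar: Lidded candle jar, 60 mm across, 66 mm high, standing at the right end of the gauge towards the rear. Origin: centre of its underside. Bystander.

How it is judged:
On the way, in this order (a step that is already met when the one before it is completed fails the run):
1. the first tines at one end of the row are pressed back to within 5 mm of flush while those at the other end still stand out (((value of joint each of tine_01_bar, tine_02_bar below 0.005 m and value of joint each of tine_16_bar, tine_17_bar, tine_18_bar above 0.006 m) or (value of joint each of tine_17_bar, tine_18_bar below 0.005 m and value of joint each of tine_01_bar, tine_02_bar, tine_03_bar above 0.006 m))), for 0.1 s.
2. the work has come to the middle: its tines are within 5 mm of flush too, the tines at one end still stand out (value of joint each of tine_09_bar, tine_10_bar below 0.005 m and ((value of joint each of tine_01_bar, tine_02_bar below 0.005 m and value of joint tine_18_bar above 0.006 m) or (value of joint each of tine_17_bar, tine_18_bar below 0.005 m and value of joint tine_01_bar above 0.006 m))), for 0.1 s.
At the end, for the whole second after the job is handed in: All 18 tines are flush with the housing's front face to within 3 mm, out or in; the gauge lies flat (not raised by 3 mm, not tilted by 3 degrees) and still on the table, both ends of its front edge within 25 mm of where they were at the start (value of joint tine_01_bar between -0.003 and 0.003 m and value of joint tine_02_bar between -0.003 and 0.003 m and value of joint tine_03_bar between -0.003 and 0.003 m and value of joint tine_04_bar between -0.003 and 0.003 m and value of joint tine_05_bar between -0.003 and 0.003 m and value of joint tine_06_bar between -0.003 and 0.003 m and value of joint tine_07_bar between -0.003 and 0.003 m and value of joint tine_08_bar between -0.003 and 0.003 m and value of joint tine_09_bar between -0.003 and 0.003 m and value of joint tine_10_bar between -0.003 and 0.003 m and value of joint tine_11_bar between -0.003 and 0.003 m and value of joint tine_12_bar between -0.003 and 0.003 m and value of joint tine_13_bar between -0.003 and 0.003 m and value of joint tine_14_bar between -0.003 and 0.003 m and value of joint tine_15_bar between -0.003 and 0.003 m and value of joint tine_16_bar between -0.003 and 0.003 m and value of joint tine_17_bar between -0.003 and 0.003 m and value of joint tine_18_bar between -0.003 and 0.003 m and distance of each of edge_left, edge_right from where it was at the start of the episode below 0.025 m and height (world z) of gauge below 0.003 m and angle between gauge's own z axis and vertical below 0.05 rad and linear speed of gauge below 0.01 m/s); the robot touches nothing.
It fails at once if the gauge is lifted or tipped (more than 8 mm or about 8 degrees) (height (world z) of gauge above 0.008 m or angle between gauge's own z axis and vertical above 0.14 rad).
It fails at once if the gauge is shoved out of place (an end of its front edge more than 40 mm from its start) (distance of any of edge_left, edge_right from where it was at the start of the episode above 0.04 m).
It fails at once if the fingers press on the gauge with more than 20 N (contact force between the fingers and gauge above 20 N).
It fails at once if the egg, the stamp or the jar beside the gauge is moved by more than 15 mm or knocked over (distance of any of turned_egg, knob_stamp, lidded_jar from where it was at the start of the episode above 0.015 m or angle between any of turned_egg, knob_stamp, lidded_jar's own z axis and vertical above 0.3 rad).
It also fails if it takes over 64 s, if anything falls off the work surface, if the arm or the gripper's body presses on something with over 40 N, if the wrist force passes 120 N, or if a joint passes its speed limit or range.

## Robot

A 7-joint arm with a two-finger parallel gripper is mounted at the origin on a cart in front of the work surface, level with it; the furniture and walls round the work are solid. World frame = base frame: x ahead of the robot, y to its left, z up, the work surface at z = 0. Lengths are in m, angles in rad, forces in N, time in s.
With the tool pointing down it reaches from about 0.4 to 0.85 m from the base axis. Payload 10.4 kg.
Tool frame: the origin (TCP) lies at the very end of the fingers, on their centre line; the grasp point (between the pads) lies 19 mm behind it; z points along the fingers, y is the direction in which the jaws open and shut (so a half turn about z gives the same grasp; the last joint's range is limited). The gripper opens to 85 mm and grips with 20 to 120 N. Pads are 22 mm wide; open, the fingers measure 114 mm over their backs; the gripper's body (76 mm by 85 mm) begins 54 mm behind the grasp point. The pads swing forward as they close: fully open they stand 13 mm farther back than shut.
Start: joints at [1.251, 0.332, -0.065, 1.46, 0.022, 1.35, -0.088], TCP at [0.183, -0.598, 0.208] pointing down, gripper open.
Joint ranges: [-2.6, 2.6], [-0.5, 2.12], [-1.47, 1.34], [0.16, 2.42], [-1.27, 4.41], [0.06, 2.06], [-2.6, 2.6]. Speed limits (rad/s): [2.22, 2.22, 2.79, 2.79, 3.14, 3.14, 3.14].

## Interface

Orientations are given as a unit quaternion [x, y, z, w].
In Python, from rig import manip gives the robot as it stands.
- The arm moves only by the shell command python3 -m handwheel 'ROWS' [FORCE]. ROWS is a JSON object of lists of equal length, an entry for each row: "dp": the shift along the tool's x, y, z each as a share of 600 mm, from -1 to 1, a list of three; "yaw": the turn about the tool's z as a share of 90 degrees, from -1 to 1; "grip": the gripper command: -1 is shut, 1 is fully open, values between are in proportion. A call has exactly 10 rows; each row is the pose to reach, as a shift and turn from the pose commanded when the call began, along the tool's axes at that moment; what a row does not reach only later rows make up. A row lasts 1/8 s, in which the tool goes at most 62.5 mm and 10.7 degrees, less where a joint would pass 70% of its speed; a pose out of reach is approached as far as the arm can. A call with a number of a shift or a turn outside -1 to 1 is refused whole. A call with a gripper value outside its range is refused whole. The fingers move at their own pace and stop on an object; FORCE is the grip in N (left out, the last holds). Time passes only in rows, so rows that repeat a pose let the fingers close, or fill a call up. It gives the time, the measured TCP pose, the force and the opening at its end, in the units of the state.
- manip.observe(): the state, without advancing time (a new reading comes with each control period).
- manip.snapshot(name): name is "side" or "top"; returns (picture, depth): 400x640x3 uint8, red, green, blue; 400x640 float32, m along the optical axis (not along the pixel's ray), 0 where there is no reading.
- manip.camera_params(name): a dict with "fx", "fy", "cx", "cy" (pixels), "world_from_camera" (4x4, takes a point from camera to world coordinates). Camera axes: x right, y down, z forward; pixel columns grow to the right and rows downward; lengths in m; the calibration is good to about 2 mm. A picture is of the moment at which its call begins. camera_params takes no time and is no camera call.
- manip.sign_off(): hands the job in, once; it reports no verdict.
The state is a dict: "clock": time; "joints": joint angles; "joint_vel": joint speeds; "tau": joint torques, N m; "position": TCP position; "tcp_rot": TCP orientation; "ft_force": force on the tool from outside, world axes, zero at the start; "torque": the same for the moment, N m; "finger_gap": opening from 0.0 (shut) to 1.0 (fully open).
Only numpy, scipy, OpenCV 4.12 (cv2) and the standard library are available. Lean on these libraries where they do the work, as an engineer would, in place of code of your own. Each camera call takes 0.05 s, during which the arm holds its last target.

## Working session

There is one attempt and no reset: what is moved stays moved. The work goes in short steps, Python scripts to look and compute and a shell command to move; the robot and the scene stay as the last step left them, time stands still between calls to the robot, and variables do not carry over. Pictures are saved under pics/ and viewed, and the job is handed in when it is done.

```bash
ls; mkdir -p pics; cat > h.py <<'E'
import numpy as np, cv2
from rig import manip
def snap(n,out):
    p,d=manip.snapshot(n); np.savez(''+n+'.npz',p=p,d=d)
    cv2.imwrite('pics/'+out,p[:,:,::-1]); return p,d
def world(n,u,v,d):
    c=manip.camera_params(n)
    q=np.array([(u-c['cx'])/c['fx']*d,(v-c['cy'])/c['fy']*d,d,1]); return (c['world_from_camera']@q)[:3]
E
python3 - <<'E'
from h import *
snap('top','top0.png');snap('side','side0.png')
for n in('top','side'):print(manip.camera_params(n))
print(manip.observe())
E
```

```text
pics
{'fx': 398.05986240715083, 'fy': 398.05986240715083, 'cx': 324.69556003034666, 'cy': 205.40476637025392, 'world_from_camera': array([[ 2.98033505e-02, -9.80293952e-01,  1.95283202e-01,
         4.68510334e-01],
       [-9.99541473e-01, -3.02739736e-02,  5.75019368e-04,
         1.09718463e-01],
       [ 5.34831048e-03, -1.95210796e-01, -9.80746726e-01,
         8.71495110e-01],
       [ 0.00000000e+00,  0.00000000e+00,  0.00000000e+00,
         1.00000000e+00]])}
{'fx': 384.9299887135113, 'fy': 384.9299887135113, 'cx': 315.9803686328122, 'cy': 193.81726076733642, 'world_from_camera': array([[ 0.1668586 ,  0.79822594, -0.57878628,  1.14537616],
       [ 0.98584588, -0.12535411,  0.11132945,  0.00907979],
       [ 0.01631281, -0.58917035, -0.80784416,  0.7466986 ],
       [ 0.        ,  0.        ,  0.        ,  1.        ]])}
{'clock': 0.1, 'joints': array([ 1.25141522,  0.33279281, -0.06469501,  1.46085951,  0.02160542,
        1.34987453, -0.08851532]), 'joint_vel': array([-0.00160885, -0.00047573, -0.00042175, -0.00287553,  0.00029146,
        0.00037655, -0.00035685]), 'tau': array([ 2.79914420e-03, -6.26745415e+01,  4.96686122e-02, -3.92428064e+01,
        1.61643361e-02,  7.01650511e-03, -5.84055761e-05]), 'position': array([ 0.18266472, -0.5973384 ,  0.20760436]), 'tcp_rot': array([ 9.89010090e-01,  1.47846742e-01, -1.22263570e-04, -6.07127743e-04]), 'ft_force': array([ 0.01571686, -0.05858888,  0.70347735]), 'torque': array([0.04975061, 0.01577532, 0.00166319]), 'finger_gap': 0.9979672969726195}
```

View pics/top0.png

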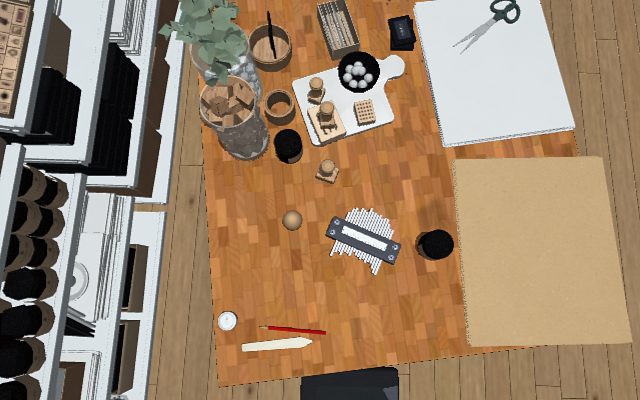

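View pics/side0.png

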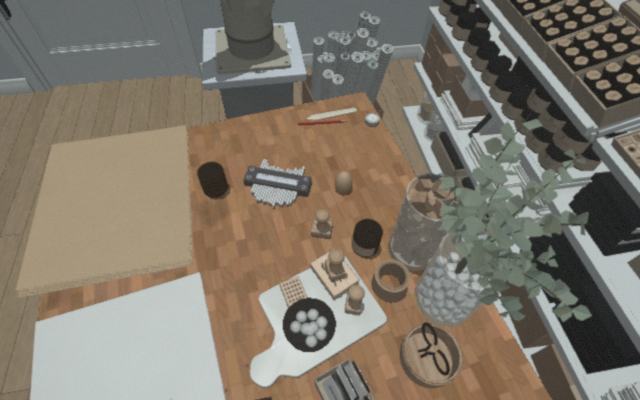

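```bash
python3 - <<'E'
from h import *
p=np.load('top.npz')['p'];c=p[190:290,310:470]
cv2.imwrite('pics/crop0.png',cv2.resize(c,None,fx=5,fy=5,interpolation=cv2.INTER_CUBIC)[:,:,::-1])
p=np.load('side.npz')['p'];c=p[140:220,190:350]
cv2.imwrite('pics/crop1.png',cv2.resize(c,None,fx=5,fy=5,interpolation=cv2.INTER_CUBIC)[:,:,::-1])
E
```

```text
(no output)
```

View pics/crop0.png

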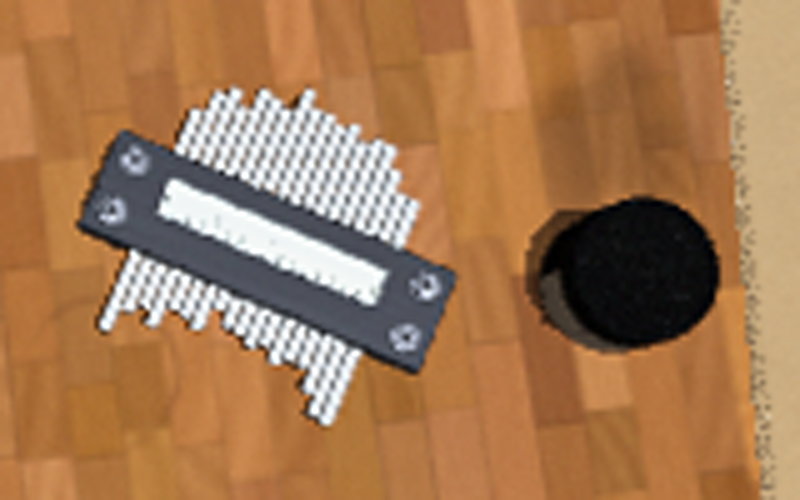

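View pics/crop1.png

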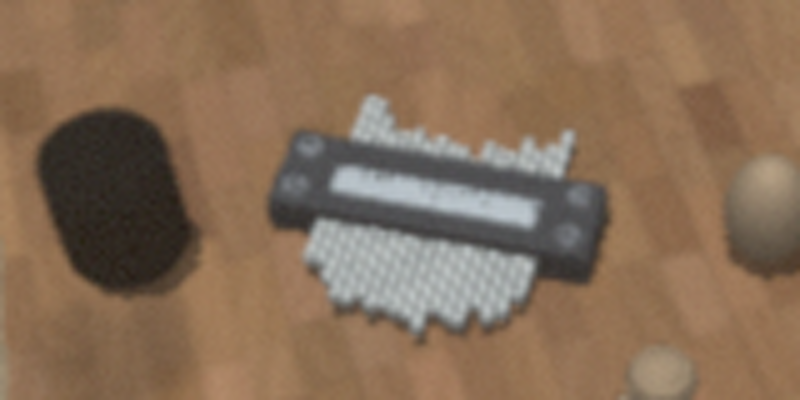

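```bash
cat >> h.py <<'E'
def onz(n,u,v,z):
    a=world(n,u,v,0.); b=world(n,u,v,1.); return a+(b-a)*((z-a[2])/(b[2]-a[2]))
E
python3 - <<'E'
from h import *
P={}
for k,(a,b) in dict(RL=(125,130),FL=(78,228),FR=(418,373),RR=(456,268)).items():
    P[k]=onz('top',310+a/5-.4,190+b/5-.4,.022);print(k,P[k])
for k,(a,b) in dict(RL=(605,187),FL=(590,0),FR=(0,0),RR=(272,205),fr=(300,133)).items():
    print('side',k,onz('side',190+a/5-.4,140+b/5-.4,.022))
L=P['FL']-P['FR'];print(np.linalg.norm(L),np.linalg.norm(P['RL']-P['FL']),np.degrees(np.arctan2(-L[0],L[1])))
L=P['RL']-P['RR'];print(np.linalg.norm(L),np.degrees(np.arctan2(-L[0],L[1])))
for a,b in((105,327),(320,422)):print(onz('top',310+a/5-.4,190+b/5-.4,.014))
d=np.load('top.npz')['d'];print(world('top',368,240,d[240,368]))
E
```

```text
RL [0.61582295 0.08811012 0.022     ]
FL [0.57258566 0.10719419 0.022     ]
FR [ 0.51535225 -0.0384362   0.022     ]
RR [ 0.56033385 -0.05486058  0.022     ]
side RL [0.57476305 0.10451637 0.022     ]
side FL [0.45102197 0.11652578 0.022     ]
side FR [ 0.40501314 -0.18413708  0.022     ]
side RR [ 0.561158   -0.05390275  0.022     ]
side fr [ 0.51834588 -0.03777927  0.022     ]
0.15647323406065758 0.04726166338995743 -21.455053983539955
0.15336120997443348 -21.21199062060796
[0.53129851 0.09434044 0.014     ]
[0.49390088 0.0019171  0.014     ]
[0.5648876  0.01549577 0.0235114 ]
```

```bash
python3 -m handwheel '{"dp":[[0.08,-0.04,0],[0.16,-0.08,0],[0.23,-0.13,0],[0.3,-0.2,0],[0.36,-0.28,0],[0.42,-0.36,0],[0.48,-0.44,0],[0.54,-0.52,0],[0.6,-0.6,0],[0.65,-0.68,0]],"yaw":[0.08,0.16,0.24,0.32,0.4,0.427,0.427,0.427,0.427,0.427],"grip":[-1,-1,-1,-1,-1,-1,-1,-1,-1,-1]}' 20
```

```text
clock: 1.35
position: [0.4367, -0.0914, 0.2082]
tcp_rot: [0.983, -0.186, 0.0, 0.0]
ft_force: [1.2, -0.8, 0.7]
finger_gap: 0.003
```

```bash
python3 -m handwheel '{"dp":[[-0.02,-0.06,0],[-0.04,-0.13,0],[-0.067,-0.2,0.03],[-0.067,-0.27,0.07],[-0.067,-0.337,0.11],[-0.067,-0.337,0.16],[-0.067,-0.337,0.2],[-0.067,-0.337,0.213],[-0.067,-0.337,0.213],[-0.067,-0.337,0.213]],"yaw":[0,0,0,0,0,0,0,0,0,0],"grip":[-1,-1,-1,-1,-1,-1,-1,-1,-1,-1]}'
python3 - <<'E'
from h import *
p,d=snap('top','top1.png');q,_=snap('side','side1.png')
for n,c in(('a',p[190:290,270:430]),('b',q[90:210,210:370])):
    cv2.imwrite(f'pics/c1{n}.png',cv2.resize(c,None,fx=5,fy=5,interpolation=cv2.INTER_CUBIC)[:,:,::-1])
o=manip.observe();print(o['position'],o['tcp_rot'],o['ft_force'])
E
```

```text
clock: 2.6
position: [0.4735, 0.1095, 0.0815]
tcp_rot: [0.983, -0.186, 0.001, -0.0]
ft_force: [0.2, -0.1, -0.8]
finger_gap: 0.001
[0.47347295 0.10945341 0.08138902] [ 9.82551050e-01 -1.85991470e-01  7.73289230e-04 -9.29499852e-05] [-0.16773219 -0.70297706 -0.03408731]
```

View pics/c1a.png

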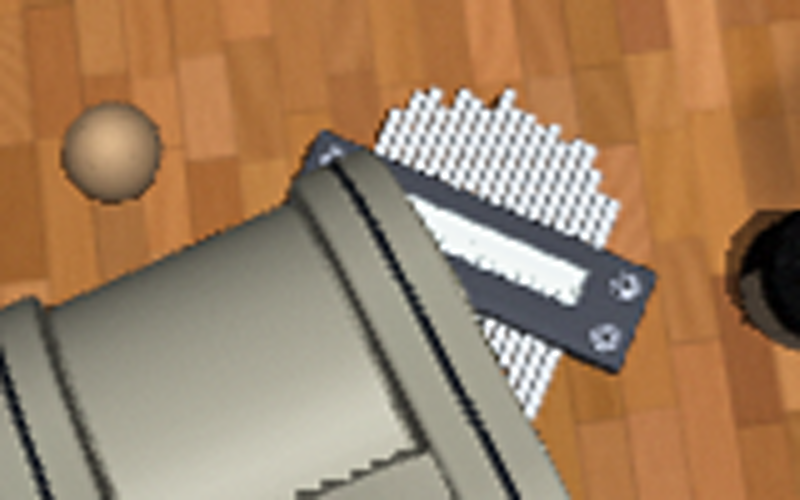

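View pics/c1b.png

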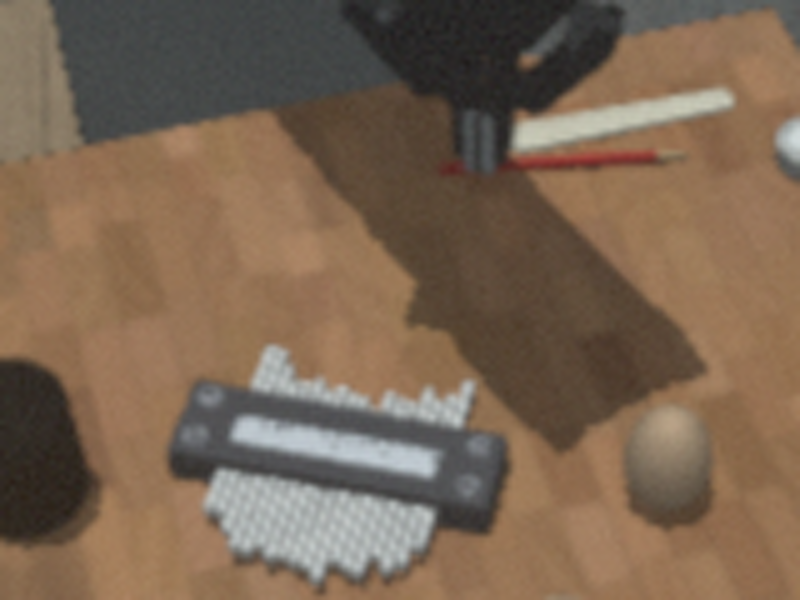

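```bash
python3 -m handwheel '{"dp":[[0,-0.002,0.06],[0,-0.002,0.11],[0,-0.002,0.127],[0,-0.002,0.127],[0.03,-0.002,0.127],[0.06,-0.002,0.127],[0.08,-0.002,0.127],[0.09,-0.002,0.127],[0.1,-0.002,0.127],[0.1,-0.002,0.127]],"yaw":[0,0,0,0,0,0,0,0,0,0],"grip":[-1,-1,-1,-1,-1,-1,-1,-1,-1,-1]}'
```

```text
clock: 3.95
position: [0.5293, 0.0886, 0.0042]
tcp_rot: [0.983, -0.186, -0.0, -0.0]
ft_force: [-0.5, 0.2, -0.4]
finger_gap: 0.004
```

```bash
python3 -m handwheel '{"dp":[[0.007,0,0],[0.014,0,0],[0.02,0,0],[0.025,0,0],[0.028,0,0],[0.03,0,0],[0.032,0,0],[0.034,0,0],[0.034,0,0],[0.034,0,0]],"yaw":[0,0,0,0,0,0,0,0,0,0],"grip":[-1,-1,-1,-1,-1,-1,-1,-1,-1,-1]}'
python3 - <<'E'
from h import *
q,_=snap('side','side2.png')
cv2.imwrite('pics/c2b.png',cv2.resize(q[90:210,210:370],None,fx=5,fy=5,interpolation=cv2.INTER_CUBIC)[:,:,::-1])
o=manip.observe();print(o['position'],o['ft_force'])
E
```

```text
clock: 5.2
position: [0.5481, 0.0812, 0.0043]
tcp_rot: [0.983, -0.186, -0.0, 0.0]
ft_force: [-0.1, -0.7, 0.5]
finger_gap: -0.002
[0.54811487 0.08119301 0.00430218] [ 0.32892762 -0.44644493 -0.38805313]
```

View pics/c2b.png

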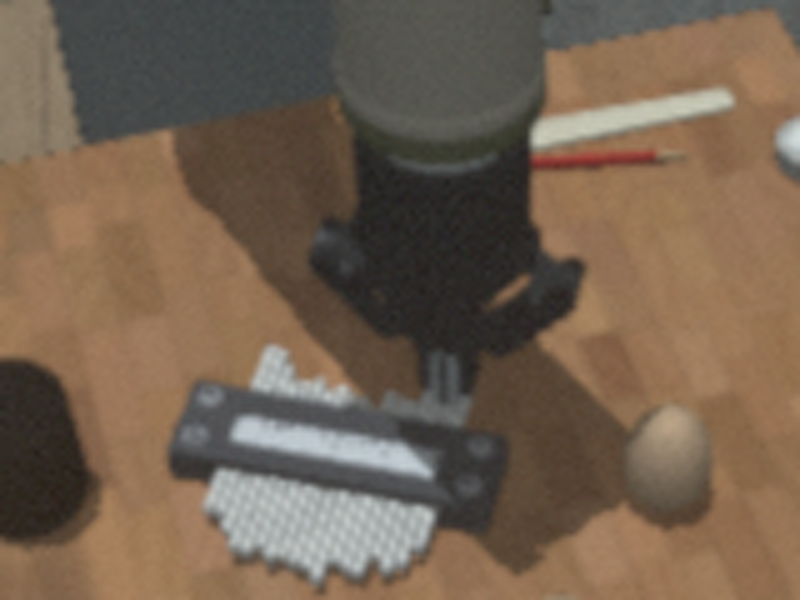

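```bash
python3 - <<'E'
import cv2,numpy as np
a=cv2.imread('pics/side1.png')[160:210,235:320];b=cv2.imread('pics/side2.png')[160:210,235:320]
f=lambda c:np.clip(cv2.resize(c,None,fx=6,fy=6,interpolation=cv2.INTER_CUBIC).astype(float)*1.4,0,255)
cv2.imwrite('pics/cmp.png',np.vstack([f(a),f(b)]))
E
```

```text
[ WARN:0@0.056] global loadsave.cpp:1063 imwrite_ Unsupported depth image for selected encoder is fallbacked to CV_8U.
```

View pics/cmp.png

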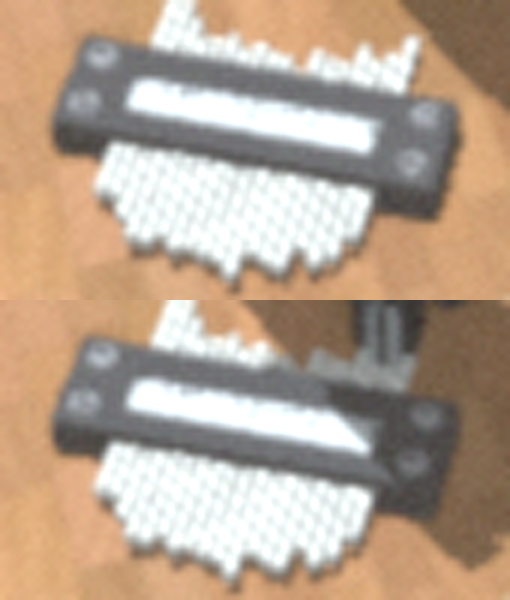

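```bash
python3 -m handwheel '{"dp":[[0.002,0,0],[0.004,0,0],[0.006,0,0],[0.008,0,0],[0.01,0,0],[0.012,0,0],[0.013,0,0],[0.014,0,0],[0.015,0,0],[0.015,0,0]],"yaw":[0,0,0,0,0,0,0,0,0,0],"grip":[-1,-1,-1,-1,-1,-1,-1,-1,-1,-1]}'
python3 - <<'E'
from h import *
q,_=snap('side','side3.png')
cv2.imwrite('pics/c3b.png',np.clip(1.5*cv2.resize(q[120:210,235:335],None,fx=6,fy=6,interpolation=cv2.INTER_CUBIC)[:,:,::-1].astype(float),0,255).astype('uint8'))
o=manip.observe();print(o['position'],o['ft_force'])
E
```

```text
clock: 6.5
position: [0.5566, 0.0779, 0.0043]
tcp_rot: [0.983, -0.186, 0.0, 0.0]
ft_force: [-0.4, -0.0, -0.0]
finger_gap: 0.002
[0.55654388 0.07787015 0.004307  ] [ 0.51958076 -0.9376002  -0.75127046]
```

View pics/c3b.png

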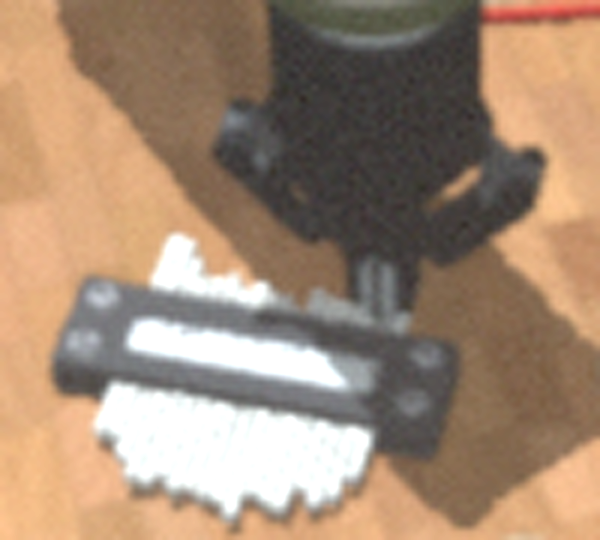

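```bash
python3 - <<'E'
import cv2,numpy as np
f=lambda c:np.clip(cv2.resize(c,None,fx=10,fy=10,interpolation=cv2.INTER_CUBIC).astype(float)*1.5,0,255)
r=[f(cv2.imread(f'pics/side{i}.png')[160:205,275:312]) for i in (1,3)]
cv2.imwrite('pics/cmp2.png',np.hstack(r).astype('uint8'))
E
```

```text
(no output)
```

View pics/cmp2.png

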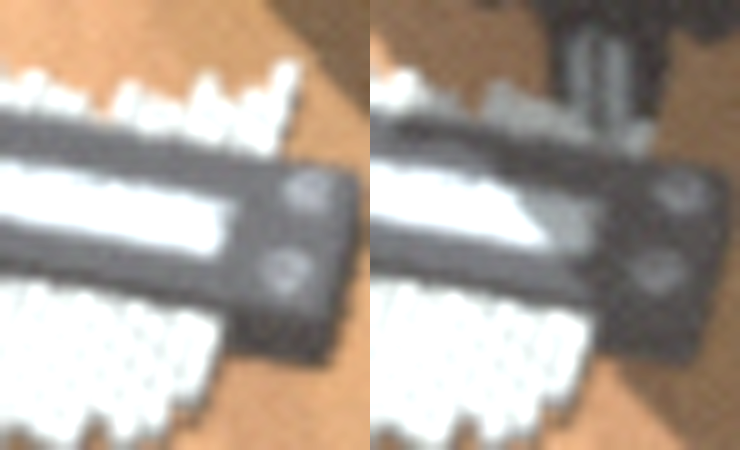

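```bash
python3 - <<'E'
from h import *
d=np.load('side.npz')['d']
c,s=.9309,.3654
for v in range(160,178,2):
    r=[]
    for u in range(326-1-1-50,312,4):
        w=world('side',u,v,d[v,u]); r.append('%4.0f,%4.0f,%3.0f'%(1e3*(w[0]*c-w[1]*s)-494,1e3*(w[0]*s+w[1]*c)-231,1e3*w[2]))
    print(v,' | '.join(r))
E
```

```text
160  -46, -30,  2 |  -50, -20,  1 |  -51, -10,  2 |    8,  19, 75 |    1,  27, 70 |    6,  38, 78 |    7,  47, 82 |    8,  57, 84 |    7,  66, 86 |    7,  75, 88
162  -39, -28,  3 |  -42, -18,  2 |  -45,  -8,  2 |  -47,   2,  2 |  -48,  12,  3 |    9,  38, 75 |    9,  48, 77 |    7,  57, 77 |    8,  66, 80 |    8,  76, 83
164  -35, -27,  1 |  -37, -17,  1 |  -40,  -7,  0 |  -40,   3,  3 |  -43,  13,  2 |    7,  38, 65 |    7,  47, 67 |    0,  55, 62 |  -53,  52,  0 |  -54,  63,  2
166  -17, -21, 15 |  -29, -15,  2 |  -30,  -4,  4 |  -35,   5,  1 |  -38,  14,  0 |    2,  36, 52 |    5,  46, 58 |    0,  55, 54 |  -44,  54,  3 |  -47,  64,  3
168  -10, -19, 15 |  -15, -10, 13 |  -25,  -3,  2 |  -29,   6,  0 |  -31,  16,  1 |    1,  36, 43 |    5,  46, 50 |    4,  56, 51 |  -40,  55,  0 |  -41,  65,  1
170    2, -15, 23 |   -7,  -8, 15 |   -8,   2, 16 |  -11,  11, 15 |  -14,  21, 14 |    2,  36, 37 |    5,  46, 43 |    3,  55, 43 |  -33,  57,  1 |  -34,  67,  2
172    8, -13, 23 |    8,  -3, 26 |    3,   5, 22 |    2,  15, 23 |   -7,  22, 15 |  -10,  32, 14 |    8,  47, 39 |  -13,  51, 15 |  -27,  58,  0 |  -28,  68,  2
174   15, -11, 24 |   13,  -2, 24 |    9,   7, 22 |    7,  16, 22 |    6,  26, 23 |    4,  35, 23 |   -5,  43, 15 |  -17,  50,  3 |  -19,  60,  3 |  -20,  70,  4
176   20, -10, 23 |   16,  -1, 21 |   17,   9, 25 |   14,  18, 23 |   12,  28, 24 |   11,  37, 25 |    8,  46, 23 |    6,  56, 24 |    5,  65, 25 |  -16,  71,  2
```

```bash
python3 - <<'E'
from h import *
c,s=.9309,.3654
for n,u,v in(('side',210+480/5-.4,90+172/5-.4),('side',210+480/5-.4,90+110/5-.4)):
  for z in (.02,.04,.06,.08,.1,.11,.12,.14):
    w=onz(n,u,v,z);print(z,(w[0]*c-w[1]*s)*1e3-494,(w[0]*s+w[1]*c)*1e3-231)
from scipy.spatial.transform import Rotation as R
o=manip.observe();print(o['position'],o['joints'],R.from_quat(o['tcp_rot']).as_matrix().round(3))
E
```

```text
0.02 -173.95514039124703 24.01011992244017
0.04 -153.51012906847416 28.7428304031032
0.06 -133.06511774570123 33.47554088376626
0.08 -112.62010642292853 38.208251364429145
0.1 -92.1750951001556 42.94096184509215
0.11 -81.95258943876917 45.307317085423676
0.12 -71.73008377738267 47.673672325755206
0.14 -51.285072454609804 52.40638280641821
0.02 -221.6753797530423 13.225423000512933
0.04 -199.91702506316568 18.25494695818412
0.06 -178.15867037328934 23.284470915855252
0.08 -156.40031568341283 28.313994873526383
0.1 -134.64196099353643 33.343518831197514
0.11 -123.76278364859803 35.858280810033136
0.12 -112.88360630365986 38.37304278886876
0.14 -91.12525161378329 43.40256674653989
[0.55654388 0.07787015 0.004307  ] [ 0.29879826  0.47902334 -0.62654761  1.80672164  0.33540861  0.96373598
 -2.41326316] [[ 0.931 -0.365  0.   ]
 [-0.365 -0.931 -0.   ]
 [ 0.     0.    -1.   ]]
```

```bash
python3 -m handwheel '{"dp":[[-0.03,0,0],[-0.06,0,0],[-0.1,0,0],[-0.13,0,0],[-0.13,0,0],[-0.13,0,0],[-0.13,0,0],[-0.13,0,0],[-0.13,0,0],[-0.13,0,0]],"yaw":[0,0,0,0,0,0,0,0,0,0],"grip":[-1,-1,-1,-1,-1,-1,-1,-1,-1,-1]}'
python3 - <<'E'
from h import *
q,d=snap('side','side4.png')
cv2.imwrite('pics/c4b.png',np.clip(1.6*cv2.resize(q[100:180,250:350],None,fx=7,fy=7,interpolation=cv2.INTER_CUBIC)[:,:,::-1].astype(float),0,255).astype('uint8'))
p,_=snap('top','top4.png')
cv2.imwrite('pics/c4a.png',np.clip(1.2*cv2.resize(p[190:290,300:440],None,fx=5,fy=5,interpolation=cv2.INTER_CUBIC)[:,:,::-1].astype(float),0,255).astype('uint8'))
c,s=.9309,.3654
for v in range(130,160,2):
    r=[]
    for u in range(290,320,4):
        w=world('side',u,v,d[v,u]); r.append('%4.0f,%4.0f,%3.0f'%(1e3*(w[0]*c-w[1]*s)-494,1e3*(w[0]*s+w[1]*c)-231,1e3*w[2]))
    print(v,' | '.join(r))
E
```

```text
clock: 7.8
position: [0.484, 0.1064, 0.0043]
tcp_rot: [0.983, -0.186, -0.0, 0.0]
ft_force: [-0.7, -0.6, -0.6]
finger_gap: -0.007
130  -71,  10, 93 |  -80,  17, 86 |  -66,  31,102 |  -70,  39,100 |  -67,  50,106 |  -68,  59,107 | -177,  47, -0 |  -90,  74, 89
132  -72,   9, 85 |  -71,  19, 88 |  -66,  30, 96 |  -66,  40, 98 |  -66,  50,101 |  -67,  59,102 |  -84,  65, 86 |  -75,  77, 97
134 -145, -13,  2 |  -70,  19, 83 |  -76,  28, 78 |  -71,  39, 86 |  -72,  48, 88 |  -67,  59, 95 |  -76,  67, 88 |  -68,  78, 98
136 -138, -11,  3 |  -70,  19, 76 |  -77,  27, 71 |  -70,  39, 80 |  -71,  49, 82 |  -70,  59, 85 |  -72,  68, 85 |  -70,  78, 89
138 -131,  -9,  2 | -132,   2,  4 | -137,  11,  1 |  -71,  39, 73 |  -72,  48, 74 |  -73,  58, 75 |  -71,  68, 80 |  -71,  78, 82
140 -126,  -8, -0 | -127,   3,  2 | -128,  14,  3 |  -72,  38, 65 |  -71,  48, 68 |  -75,  58, 66 | -138,  55,  2 | -137,  66,  6
142 -118,  -6,  1 | -120,   4,  1 | -124,  14, -1 |  -72,  38, 57 |  -70,  49, 62 |  -78,  57, 55 | -131,  56,  2 | -134,  67,  1
144 -110,  -4,  2 | -109,   7,  5 | -114,  17,  3 |  -75,  37
[... 278 characters left out ...]
38 | -108,  51,  1 | -111,  61,  0 | -109,  72,  5
150  -87,   2,  4 |  -92,  11,  2 |  -95,  21,  1 |  -96,  32,  2 |  -98,  42,  2 |  -99,  53,  3 | -102,  63,  3 | -105,  73,  3
152  -81,   3,  3 |  -88,  12, -2 |  -87,  23,  2 |  -91,  33,  0 |  -92,  43,  1 |  -93,  54,  3 |  -96,  64,  2 |  -97,  74,  3
154  -75,   5,  2 |  -79,  15,  1 |  -81,  25,  1 |  -82,  35,  2 |  -84,  45,  2 |  -87,  55,  2 |  -90,  65,  1 |  -92,  75,  1
156  -70,   6,  1 |  -71,  17,  2 |  -73,  27,  2 |  -76,  36,  1 |  -79,  46,  1 |  -77,  57,  5 |  -82,  67,  3 |  -84,  77,  3
158  -62,   8,  2 |  -66,  18,  0 |  -69,  28, -0 |  -68,  38,  3 |  -72,  48,  1 |  -75,  58, -0 |  -75,  68,  3 |  -77,  78,  3
```

View pics/c4b.png

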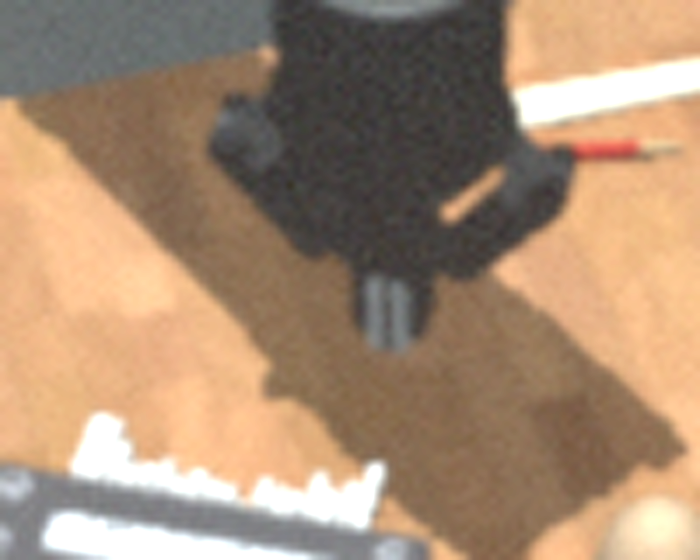

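View pics/c4a.png

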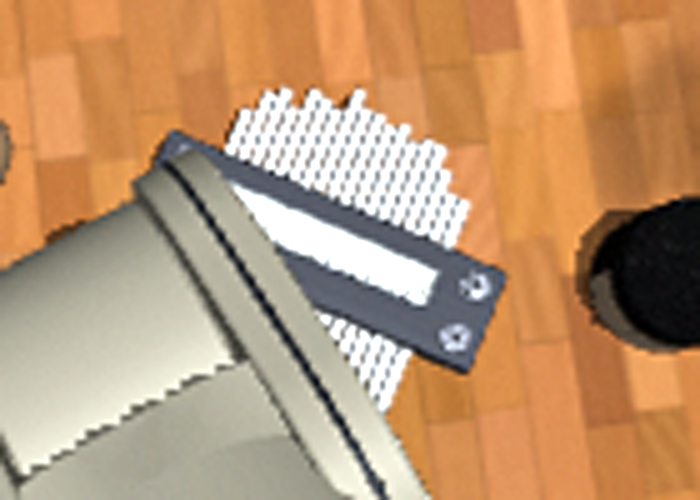

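```bash
python3 -m handwheel '{"dp":[[0,0,0.005],[0,0,0.01],[0,0,0.015],[0,0,0.02],[0,0,0.025],[0,0,0.03],[0,0,0.033],[0,0,0.033],[0,0,0.033],[0,0,0.033]],"yaw":[0,0,0,0,0,0,0,0,0,0],"grip":[-1,-1,-1,-1,-1,-1,-1,-1,-1,-1]}'
cat >> h.py <<'E'
def grid(d,us,vs):
    c,s=.9309,.3654
    for v in vs:
        r=[]
        for u in us:
            w=world('side',u,v,d[v,u]); r.append('%4.0f,%4.0f,%3.0f'%(1e3*(w[0]*c-w[1]*s)-494,1e3*(w[0]*s+w[1]*c)-231,1e3*w[2]))
        print(v,' | '.join(r))
def gl():
    o=manip.observe();x,y,z=o['position'];c,s=.9309,.3654
    print('g %.1f l %.1f z %.1f'%(1e3*(x*c-y*s)-494,1e3*(x*s+y*c)-231,z*1e3),'F_g %.1f F_l %.1f Fz %.1f'%(o['ft_force'][0]*c-o['ft_force'][1]*s,o['ft_force'][0]*s+o['ft_force'][1]*c,o['ft_force'][2]),'t',o['clock'])
def side(name,box=(100,210,235,335),k=6,b=1.6):
    q,d=snap('side','full_'+name)
    r0,r1,c0,c1=box
    cv2.imwrite('pics/'+name,np.clip(b*cv2.resize(q[r0:r1,c0:c1],None,fx=k,fy=k,interpolation=cv2.INTER_CUBIC)[:,:,::-1].astype(float),0,255).astype('uint8'))
    return d
E
python3 - <<'E'
from h import *
d=side('c5.png');gl();grid(d,range(298,316,4),range(140,164,2))
E
```

```text
clock: 9.15
position: [0.484, 0.1064, -0.0154]
tcp_rot: [0.983, -0.186, 0.0, 0.0]
ft_force: [-0.1, 0.4, -0.3]
finger_gap: -0.002
g -82.3 l 44.9 z -15.4 F_g -0.6 F_l -0.4 Fz 0.9 t 9.2
140  -76,  27, 59 |  -71,  39, 66 |  -68,  49, 71 |  -67,  59, 75 |  -77,  67, 67
142  -77,  27, 50 |  -72,  38, 58 |  -71,  49, 62 |  -71,  58, 63 |  -72,  68, 65
144 -114,  17,  2 |  -72,  38, 51 |  -71,  49, 54 |  -77,  57, 50 |  -71,  69, 59
146 -107,  19,  2 |  -72,  38, 43 |  -72,  48, 46 |  -77,  57, 43 | -115,  60,  3
148 -100,  20,  2 |  -72,  38, 36 |  -72,  48, 38 |  -78,  57, 35 | -110,  61,  2
150  -92,  22,  4 |  -71,  38, 30 |  -72,  48, 31 |  -75,  58, 30 | -102,  63,  3
152  -86,  24,  3 |  -73,  37, 20 |  -74,  48, 22 |  -95,  53,  0 |  -95,  64,  3
154  -80,  25,  2 |  -71,  38, 14 |  -72,  48, 16 |  -88,  55,  1 |  -90,  65,  1
156  -74,  26,  2 |  -76,  37,  1 |  -78,  47,  1 |  -80,  57,  2 |  -85,  66, -1
158  -68,  28,  1 |  -69,  38,  2 |  -72,  48,  2 |  -73,  58,  3 |  -75,  68,  2
160  -59,  30,  3 |  -64,  39,  0 |  -64,  50,  3 |  -67,  60,  2 |  -68,  70,  3
162  -54,  31,  2 |  -56,  41,  1 |  -58,  51,  2 |  -59,  61,  3 |  -63,  71,  2
```

View pics/c5.png

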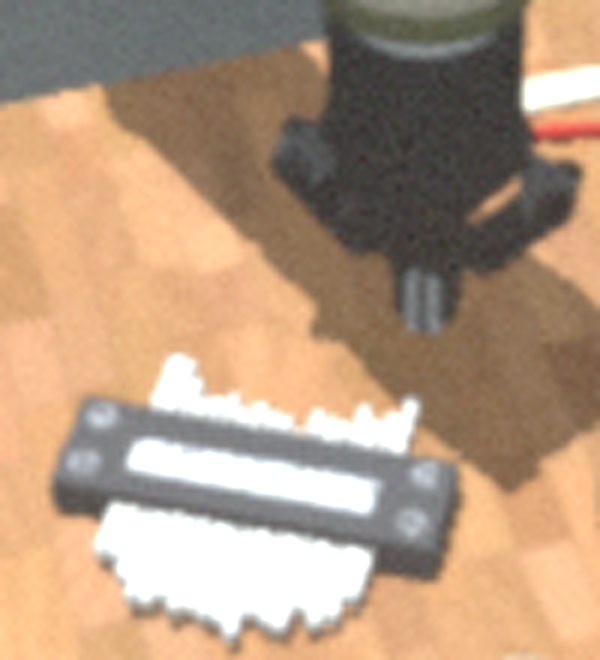

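```bash
python3 -m handwheel '{"dp":[[0,-0.005,0.004],[0,-0.005,0.008],[0.02,-0.005,0.008],[0.05,-0.005,0.008],[0.07,-0.005,0.008],[0.08,-0.005,0.008],[0.09,-0.005,0.008],[0.1,-0.005,0.008],[0.1,-0.005,0.008],[0.1,-0.005,0.008]],"yaw":[0,0,0,0,0,0,0,0,0,0],"grip":[-1,-1,-1,-1,-1,-1,-1,-1,-1,-1]}'
python3 - <<'E'
from h import *
d=side('c6.png');gl();grid(d,range(290,308,4),range(162,180,2))
E
```

```text
clock: 10.45
position: [0.5409, 0.0873, -0.0202]
tcp_rot: [0.983, -0.186, 0.0, -0.0]
ft_force: [-0.4, 0.6, -0.3]
finger_gap: 0.0
g -22.4 l 48.0 z -20.2 F_g 0.4 F_l 0.5 Fz 0.1 t 10.5
162  -49,  11,  2 |  -52,  21,  1 |  -12,  42, 52 |  -11,  52, 56 |  -14,  61, 54
164  -43,  13,  1 |  -44,  23,  3 |  -10,  43, 46 |  -10,  52, 49 |  -16,  61, 45
166  -36,  15,  2 |  -40,  24, -0 |  -13,  42, 36 |  -12,  52, 39 |  -18,  60, 35
168  -30,  16,  2 |  -22,  29, 14 |  -12,  42, 30 |  -12,  52, 32 |  -17,  60, 28
170  -14,  21, 14 |  -15,  31, 15 |  -13,  41, 21 |  -12,  52, 25 |  -16,  61, 22
172   -6,  23, 16 |   -9,  32, 15 |  -11,  42, 16 |  -13,  51, 16 |  -27,  58,  0
174    5,  26, 22 |    4,  35, 23 |   -4,  43, 16 |  -12,  51,  9 |  -20,  60,  1
176   11,  27, 23 |   11,  37, 25 |    9,  47, 25 |    5,  56, 23 |    3,  65, 23
178   19,  30, 25 |   17,  39, 26 |   14,  48, 24 |  569, 196,747 |   13,  67, 28
```

View pics/c6.png

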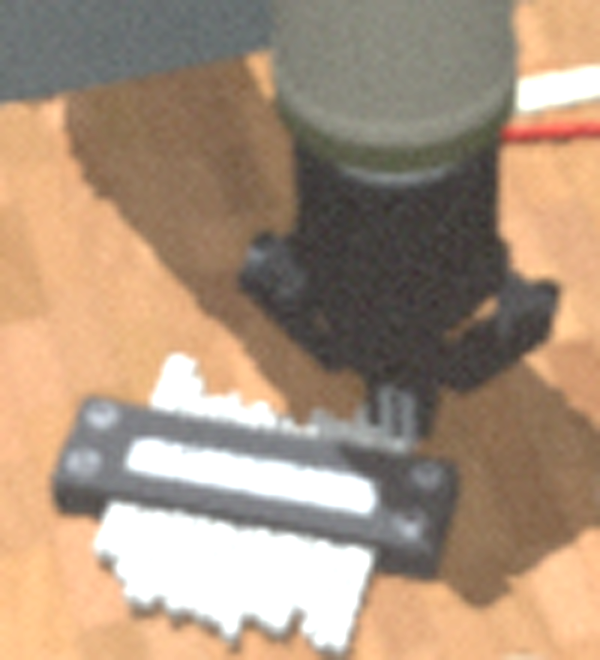

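```bash
python3 -m handwheel '{"dp":[[0.004,0,0],[0.008,0,0],[0.011,0,0],[0.013,0,0],[0.015,0,0],[0.016,0,0],[0.017,0,0],[0.018,0,0],[0.019,0,0],[0.019,0,0]],"yaw":[0,0,0,0,0,0,0,0,0,0],"grip":[-1,-1,-1,-1,-1,-1,-1,-1,-1,-1]}'
python3 - <<'E'
from h import *
gl();d=side('c7.png',(150,210,235,335),8);gl();grid(d,range(290,308,4),range(166,182,2))
E
```

```text
clock: 11.75
position: [0.5516, 0.083, -0.0203]
tcp_rot: [0.983, -0.186, 0.0, 0.0]
ft_force: [-1.3, 1.0, -0.1]
finger_gap: 0.004
g -10.8 l 47.9 z -20.3 F_g -1.6 F_l 0.5 Fz -0.1 t 11.75
g -10.9 l 47.9 z -20.3 F_g -1.0 F_l 1.1 Fz 0.4 t 11.8
166  -35,  15,  3 |   -1,  35, 47 |    0,  45, 52 |    2,  55, 56 |   -4,  63, 51
168  -30,  16,  2 |   -6,  34, 35 |   -1,  45, 42 |    2,  55, 49 |  -18,  60, 27
170  -14,  21, 14 |   -4,  34, 29 |   -1,  45, 36 |   -4,  54, 35 |  -18,  60, 20
172   -8,  22, 13 |   -4,  34, 21 |   -1,  44, 27 |   -5,  53, 26 |  -26,  58,  2
174    5,  26, 23 |    5,  36, 25 |   -0,  44, 21 |   -4,  53, 19 |  -20,  60,  1
176   12,  28, 24 |   10,  37, 24 |    9,  47, 25 |    6,  56, 24 |    2,  65, 22
178   18,  29, 24 |   15,  38, 23 |   13,  48, 23 |   13,  57, 25 |   13,  67, 28
180   24,  31, 24 |   22,  40, 24 |   20,  49, 24 |   17,  58, 23 |   18,  68, 27
```

View pics/c7.png

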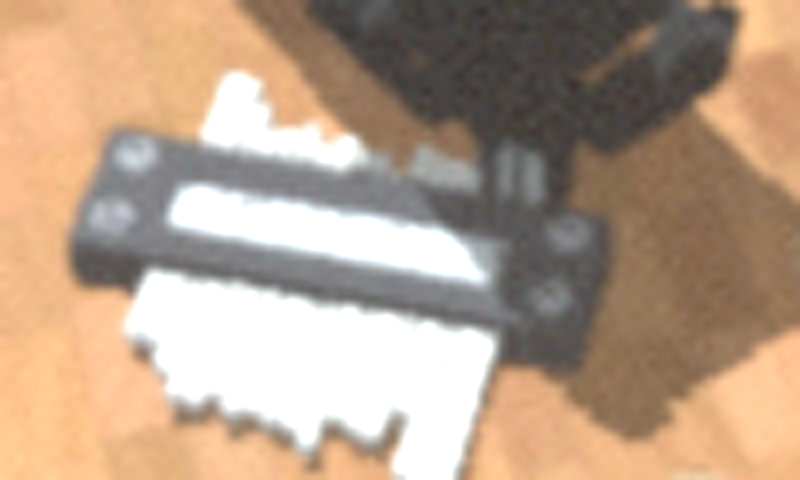

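```bash
python3 -m handwheel '{"dp":[[0.0005,0,0],[0.001,0,0],[0.0015,0,0],[0.002,0,0],[0.0025,0,0],[0.003,0,0],[0.0035,0,0],[0.004,0,0],[0.004,0,0],[0.004,0,0]],"yaw":[0,0,0,0,0,0,0,0,0,0],"grip":[-1,-1,-1,-1,-1,-1,-1,-1,-1,-1]}'
python3 - <<'E'
from h import *
gl()
E
```

```text
clock: 13.05
position: [0.5533, 0.0824, -0.0203]
tcp_rot: [0.983, -0.186, -0.0, 0.0]
ft_force: [-4.8, 1.1, 3.6]
finger_gap: -0.002
g -9.0 l 47.9 z -20.3 F_g -4.8 F_l -0.7 Fz 3.6 t 13.05
```

```bash
python3 -m handwheel '{"dp":[[-0.05,0,0],[-0.05,0.02,0],[-0.03,0.02,0],[-0.018,0.02,0],[-0.01,0.02,0],[-0.006,0.02,0],[-0.003,0.02,0],[-0.0015,0.02,0],[-0.0005,0.02,0],[-0.0005,0.02,0]],"yaw":[0,0,0,0,0,0,0,0,0,0],"grip":[-1,-1,-1,-1,-1,-1,-1,-1,-1,-1]}'
python3 - <<'E'
from h import *
gl();d=side('c8.png',(150,210,235,335),8);gl()
E
```

```text
clock: 14.3
position: [0.5488, 0.0713, -0.0204]
tcp_rot: [0.983, -0.186, -0.0, 0.0]
ft_force: [-1.2, 0.6, 0.1]
finger_gap: 0.0
g -9.2 l 36.0 z -20.4 F_g -1.4 F_l 0.1 Fz 0.1 t 14.3
g -9.1 l 36.0 z -20.4 F_g -2.2 F_l 0.6 Fz 0.8 t 14.35
```

View pics/c8.png

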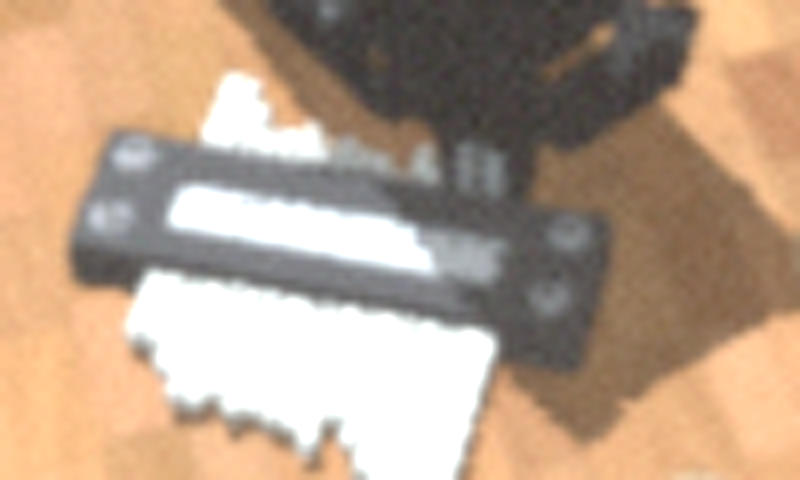

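```bash
python3 -m handwheel '{"dp":[[-0.05,0,0],[-0.05,0.02,0],[-0.03,0.02,0],[-0.018,0.02,0],[-0.01,0.02,0],[-0.006,0.02,0],[-0.003,0.02,0],[-0.001,0.02,0],[0.0005,0.02,0],[0.0005,0.02,0]],"yaw":[0,0,0,0,0,0,0,0,0,0],"grip":[-1,-1,-1,-1,-1,-1,-1,-1,-1,-1]}'
python3 -c "
from h import *
gl()"
python3 -m handwheel '{"dp":[[-0.05,0,0],[-0.05,0.02,0],[-0.03,0.02,0],[-0.018,0.02,0],[-0.01,0.02,0],[-0.006,0.02,0],[-0.003,0.02,0],[-0.001,0.02,0],[0.0005,0.02,0],[0.0005,0.02,0]],"yaw":[0,0,0,0,0,0,0,0,0,0],"grip":[-1,-1,-1,-1,-1,-1,-1,-1,-1,-1]}'
python3 - <<'E'
from h import *
gl();d=side('c9.png',(150,210,235,335),8);gl()
E
```

```text
clock: 15.6
position: [0.5444, 0.0602, -0.0204]
tcp_rot: [0.983, -0.186, -0.0, 0.0]
ft_force: [-4.4, 1.5, 2.2]
finger_gap: -0.003
g -9.2 l 24.0 z -20.4 F_g -4.7 F_l -0.2 Fz 2.2 t 15.6
clock: 16.85
position: [0.54, 0.0491, -0.0204]
tcp_rot: [0.983, -0.186, -0.001, 0.0]
ft_force: [-3.8, 1.0, 1.8]
finger_gap: 0.0
g -9.3 l 12.0 z -20.4 F_g -3.9 F_l -0.5 Fz 1.8 t 16.85
g -9.3 l 12.0 z -20.4 F_g -5.7 F_l 0.2 Fz 2.3 t 16.9
```

View pics/c9.png

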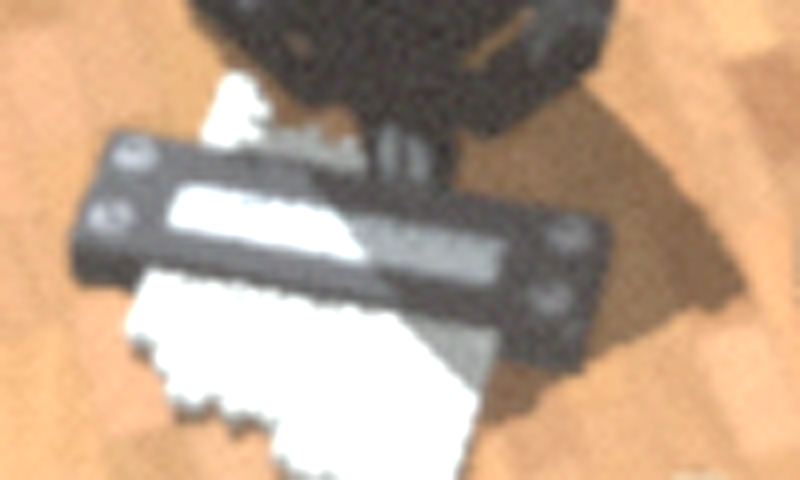

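```bash
python3 -m handwheel '{"dp":[[-0.05,0,0],[-0.05,0.02,0],[-0.03,0.02,0],[-0.018,0.02,0],[-0.01,0.02,0],[-0.006,0.02,0],[-0.003,0.02,0],[-0.001,0.02,0],[0,0.02,0],[0,0.02,0]],"yaw":[0,0,0,0,0,0,0,0,0,0],"grip":[-1,-1,-1,-1,-1,-1,-1,-1,-1,-1]}'
python3 -c "
from h import *
gl()"
python3 -m handwheel '{"dp":[[-0.05,0,0],[-0.05,0.02,0],[-0.03,0.02,0],[-0.018,0.02,0],[-0.01,0.02,0],[-0.006,0.02,0],[-0.003,0.02,0],[-0.001,0.02,0],[0,0.02,0],[0,0.02,0]],"yaw":[0,0,0,0,0,0,0,0,0,0],"grip":[-1,-1,-1,-1,-1,-1,-1,-1,-1,-1]}'
python3 - <<'E'
from h import *
gl();d=side('c10.png',(150,210,235,335),8);gl()
E
```

```text
clock: 18.15
position: [0.5355, 0.038, -0.0204]
tcp_rot: [0.983, -0.186, -0.001, 0.0]
ft_force: [-5.5, 1.6, 2.2]
finger_gap: 0.003
g -9.4 l 0.0 z -20.4 F_g -5.7 F_l -0.5 Fz 2.2 t 18.15
clock: 19.4
position: [0.531, 0.0268, -0.0205]
tcp_rot: [0.983, -0.186, -0.001, 0.0]
ft_force: [-5.3, 2.6, 3.3]
finger_gap: -0.001
g -9.5 l -12.0 z -20.5 F_g -5.9 F_l 0.5 Fz 3.3 t 19.4
g -9.5 l -12.0 z -20.5 F_g -6.1 F_l -0.1 Fz 2.8 t 19.45
```

View pics/c10.png

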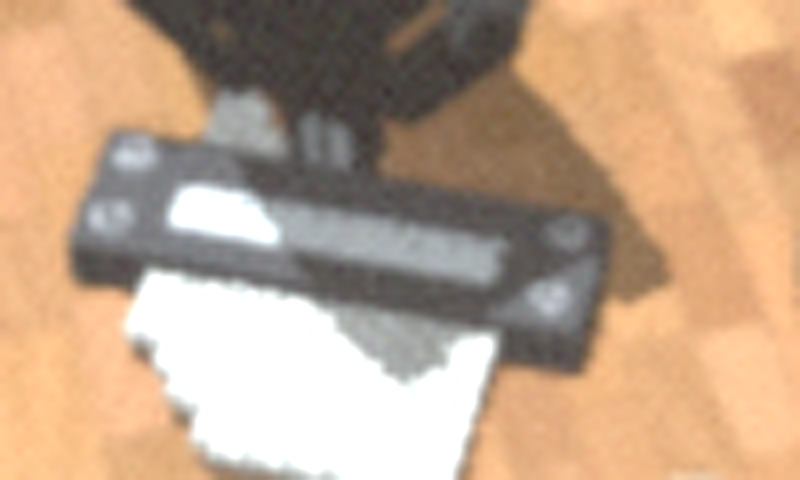

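```bash
python3 -m handwheel '{"dp":[[-0.08,0,0],[-0.08,0.02,0],[-0.04,0.02,0],[-0.02,0.02,0],[-0.01,0.02,0],[-0.006,0.02,0],[-0.003,0.02,0],[-0.0015,0.02,0],[-0.0005,0.02,0],[-0.0005,0.02,0]],"yaw":[0,0,0,0,0,0,0,0,0,0],"grip":[-1,-1,-1,-1,-1,-1,-1,-1,-1,-1]}'
python3 -c "
from h import *
gl()"
python3 -m handwheel '{"dp":[[-0.09,0,0],[-0.09,0.02,0],[-0.06,0.02,0],[-0.035,0.02,0],[-0.015,0.02,0],[-0.008,0.02,0],[-0.004,0.02,0],[-0.0015,0.02,0],[-0.0003,0.02,0],[-0.0003,0.02,0]],"yaw":[0,0,0,0,0,0,0,0,0,0],"grip":[-1,-1,-1,-1,-1,-1,-1,-1,-1,-1]}'
python3 -c "
from h import *
gl()"
python3 -m handwheel '{"dp":[[-0.09,0,0],[-0.09,0.02,0],[-0.06,0.02,0],[-0.035,0.02,0],[-0.015,0.02,0],[-0.008,0.02,0],[-0.004,0.02,0],[-0.0015,0.02,0],[-0.0003,0.02,0],[-0.0003,0.02,0]],"yaw":[0,0,0,0,0,0,0,0,0,0],"grip":[-1,-1,-1,-1,-1,-1,-1,-1,-1,-1]}'
python3 - <<'E'
from h import *
gl();d=side('c11.png',(150,210,235,335),8);gl()
E
```

```text
clock: 20.7
position: [0.5266, 0.0156, -0.0204]
tcp_rot: [0.983, -0.186, -0.001, 0.0]
ft_force: [-4.9, 2.3, 1.9]
finger_gap: -0.001
g -9.5 l -24.1 z -20.4 F_g -5.4 F_l 0.4 Fz 1.9 t 20.7
clock: 21.95
position: [0.5221, 0.0044, -0.0204]
tcp_rot: [0.983, -0.186, -0.001, 0.0]
ft_force: [-4.6, 1.3, 1.6]
finger_gap: -0.002
g -9.6 l -36.1 z -20.4 F_g -4.8 F_l -0.4 Fz 1.6 t 21.95
clock: 23.2
position: [0.5177, -0.0067, -0.0204]
tcp_rot: [0.983, -0.186, -0.0, 0.0]
ft_force: [-2.4, 1.5, 1.4]
finger_gap: -0.0
g -9.6 l -48.1 z -20.4 F_g -2.7 F_l 0.5 Fz 1.4 t 23.2
g -9.6 l -48.1 z -20.4 F_g -4.0 F_l 0.5 Fz 2.2 t 23.25
```

View pics/c11.png

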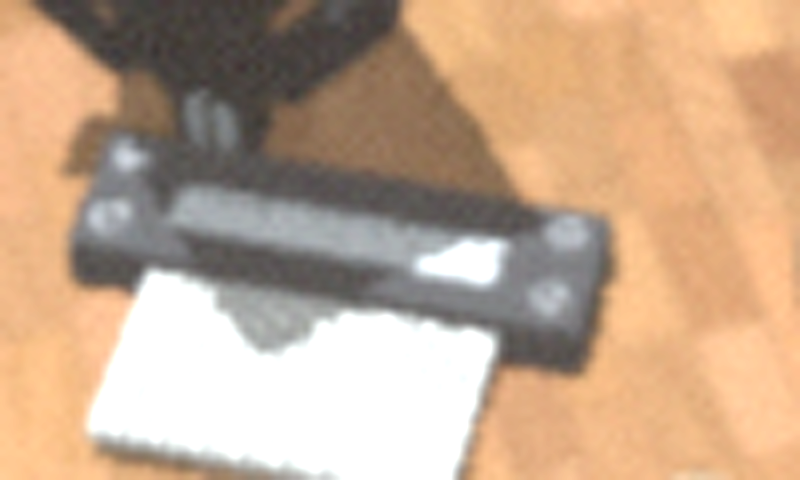

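```bash
python3 -m handwheel '{"dp":[[-0.03,0,0],[-0.08,0,0],[-0.12,0,0],[-0.12,0,-0.08],[-0.12,0.05,-0.16],[-0.1,0.15,-0.2],[-0.1,0.25,-0.2],[-0.1,0.35,-0.2],[-0.1,0.45,-0.2],[-0.1,0.5,-0.2]],"yaw":[0,0,0,0,0,0,0,0,0,0],"grip":[-1,-1,-1,-1,-1,-1,-1,-1,-1,-1]}'
python3 - <<'E'
from h import *
gl();d=side('c12.png',(150,220,235,335),8)
p,d=snap('top','top12.png')
cv2.imwrite('pics/c12t.png',cv2.resize(p[200:280,320:410],None,fx=8,fy=7.5,interpolation=cv2.INTER_CUBIC)[:,:,::-1])
E
```

```text
clock: 24.5
position: [0.3514, -0.2676, 0.1001]
tcp_rot: [0.982, -0.188, 0.001, 0.001]
ft_force: [-0.0, 0.9, -0.1]
finger_gap: -0.003
g -69.1 l -351.7 z 100.1 F_g -0.4 F_l 0.8 Fz -0.1 t 24.5
```

View pics/c12t.png

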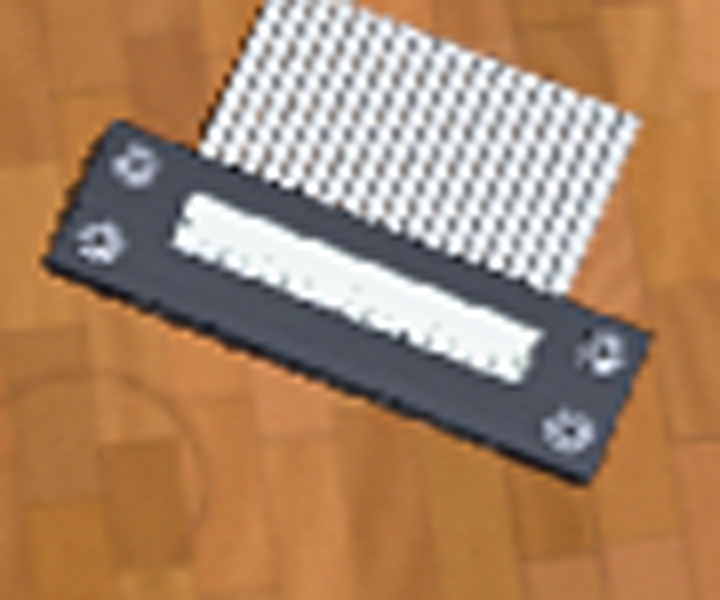

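View pics/c12.png

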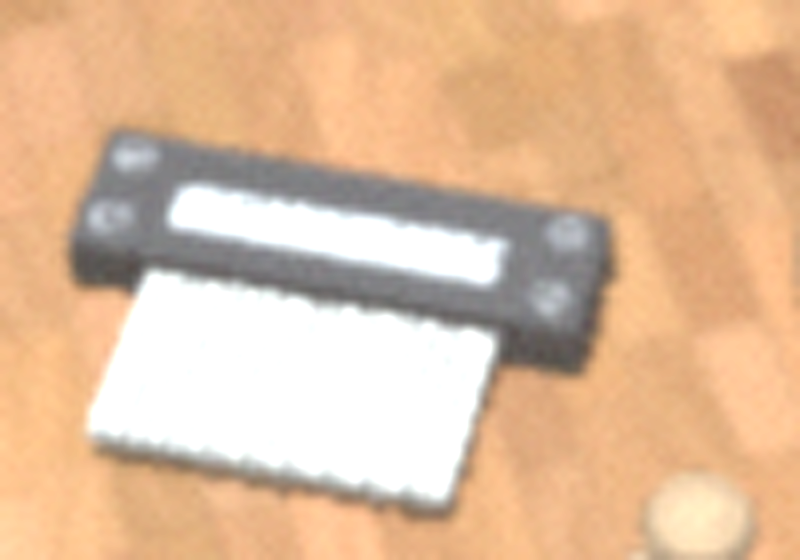

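View pics/top12.png

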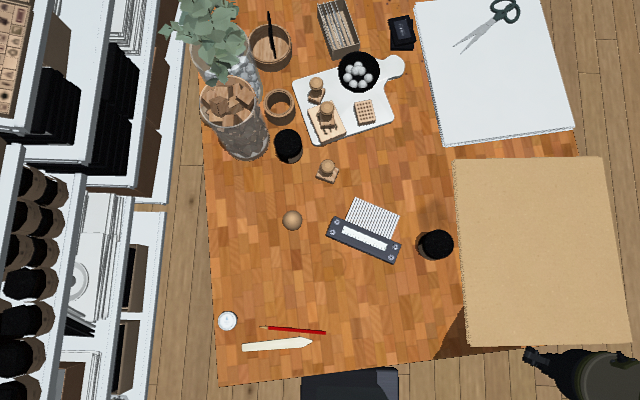

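```bash
python3 - <<'E'
from h import *
p=np.load('top.npz')['p'];g=cv2.cvtColor(p,cv2.COLOR_RGB2HSV)
C=manip.camera_params('top');T=np.linalg.inv(C['world_from_camera'])
c,s=.9309,.3654
G=np.arange(-15,125,.5);L=np.arange(-90,90,.5)
def rect(z):
    gg,ll=np.meshgrid((G+494)/1e3,(L+231)/1e3,indexing='ij')
    X=np.stack([gg*c+ll*s,-gg*s+ll*c,0*gg+z,0*gg+1],-1)@T.T
    return cv2.remap(p,(X[...,0]/X[...,2]*C['fx']+C['cx']).astype('f4'),(X[...,1]/X[...,2]*C['fy']+C['cy']).astype('f4'),1)
im=rect(.014);hsv=cv2.cvtColor(im,cv2.COLOR_RGB2HSV)
sat=hsv[...,1].astype(float)
out=[]
for k in range(18):
    y=51-6*k; j=np.abs(L-y)<2; pr=sat[:,j].mean(1)
    i=np.where((G>65)&(pr<110))[0]; out.append(G[i.max()])
print('rear ends',out)
im2=rect(.022);v=cv2.cvtColor(im2,cv2.COLOR_RGB2HSV)[...,1].astype(float)
for y in(-70,-40,0,40,70):
    pr=v[:,np.abs(L-y)<3].mean(1); i=np.where((G<40)&(pr<100))[0];print(y,'front',G[i.min()],'rear' ,G[np.where((G<65)&(pr<100))[0].max()])
b=np.hstack([cv2.resize(im[::-1,::-1],None,fx=2,fy=2)]);cv2.imwrite('pics/rect.png',b[:,:,::-1])
E
```

```text
rear ends [np.float64(106.5), np.float64(106.5), np.float64(106.5), np.float64(106.5), np.float64(106.0), np.float64(106.5), np.float64(106.5), np.float64(106.0), np.float64(106.5), np.float64(106.0), np.float64(106.5), np.float64(106.0), np.float64(106.0), np.float64(106.0), np.float64(106.0), np.float64(106.0), np.float64(106.0), np.float64(105.5)]
-70 front -0.5 rear 46.0
-40 front -0.5 rear 64.5
0 front -0.5 rear 64.5
40 front -0.5 rear 64.5
70 front 0.5 rear 46.5
```

View pics/rect.png

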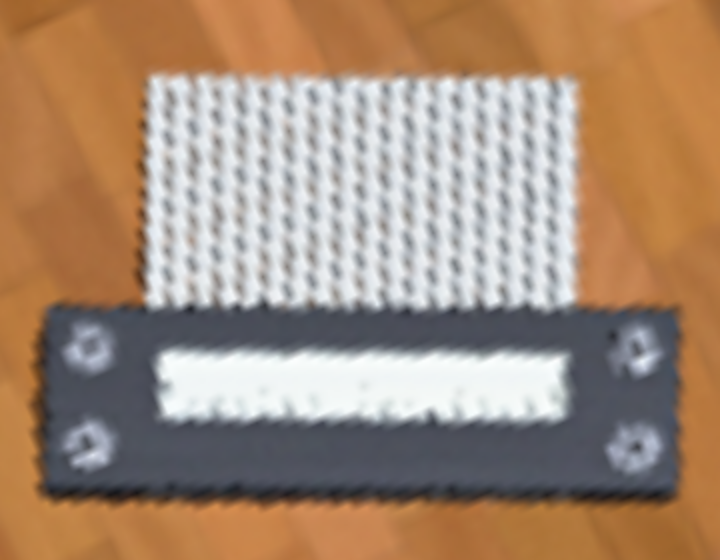

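```bash
python3 -c "
from h import *
print(manip.sign_off()); gl()"
```

```text
the job is handed in; nothing more can be done
None
the job is handed in; nothing more can be done
```

I zeroed the gauge and handed the job in at about 24.6 s of the 64 s allowed; sign-off gives no verdict. I used nine gentle presses with the shut fingertips, two tines at a time, from the left end of the row to the right. In each press I moved forward until the pads met the housing's front face.

**Final checks**
- **Tines:** in the top picture, the rear ends of all 18 lie within about 1 mm of one line, 105.5–106.5 mm behind the estimated front face. A flush tine would show 105 mm, so they read flush to about 1–1.5 mm, inside the 3 mm allowed.
- **Gauge:** the housing outline is within about 1 mm of where it was measured at the start, and it looks flat.
- **Force:** the highest reading I took was about 6 N, against a limit of 20 N.
- **Other objects:** the egg, stamp and jar look unmoved, and the arm stands clear of everything.

**What disagreed:** the pictures showed the visible fingertips about 25–30 mm above the reported TCP height. My first pass therefore went over the tines without touching them. I set the working height from the pictures and depth instead, at a reported z of about -20 mm. Only the pads, about 15 mm wide, press at the front, so I used 12 mm steps instead of the 18 mm I had planned.

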